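Load the tube block into the thermal shaker and clamp it

ROBOT

A 7-joint arm with a two-finger parallel gripper is mounted at the origin on the work surface. World frame = base frame: x ahead of the robot, y to its left, z up, the work surface at z = 0. Lengths are in m, angles in rad, forces in N, time in s.
With the tool pointing down it reaches from about 0.4 to 0.875 m from the base axis. Payload 19.3 kg.
Tool frame: the origin (TCP) lies at the very end of the fingers, on their centre line; the grasp point (between the pads) lies 19 mm behind it; z points along the fingers, y is the line along which they close (so a half turn about z gives the same grasp; the last joint's range is limited). The gripper opens to 85 mm and grips with 20 to 120 N. Pads are 22 mm wide; open, the fingers measure 114 mm over their backs; the gripper's body (76 mm by 85 mm) begins 54 mm behind the grasp point. The pads swing forward as they close: fully open they stand 13 mm farther back than shut.
Start: joints at [-1.193, 0.521, -0.036, 1.599, 0.021, 1.021, -0.113], TCP at [0.271, 0.563, 0.231] pointing down, gripper open.
Joint ranges: [-2.91, 2.91], [-0.3, 2.13], [-1.5, 1.42], [0.17, 2.43], [-1.26, 4.41], [0.16, 1.93], [-2.52, 2.52]. Speed limits (rad/s): [1.89, 1.89, 2.39, 2.39, 3.01, 3.01, 3.01].

INTERFACE

Orientations are given as [roll, pitch, yaw] about the fixed x, y, z axes, in that order (R = Rz(yaw) Ry(pitch) Rx(roll)).
In Python, from workcell import monitor, optics, job_done gives the robot as it stands.
- The arm moves only by the shell command python3 -m handwheel 'ROWS' [FORCE]. ROWS is JSON, a list of rows, each an object of numbers: "dx", "dy", "dz": the shift along the tool's x, y, z in cm; "wx", "wy", "wz": the turn, a rotation vector about the tool's x, y, z in rad; "claw": the opening in per cent of the stroke, from 0 (shut) to 100 (fully open). A call has 1 to 8 rows; each row shifts and turns the commanded pose from where the row before left it, along the tool's axes as they then stand; what a row does not reach is not made up. A row lasts 1/8 s, in which the tool goes at most 62.5 mm and 10.7 degrees, less where a joint would pass 70% of its speed; a pose out of reach is approached as far as the arm can. A call with a gripper value outside its range is refused whole. The fingers move at their own pace and stop on an object; FORCE is the grip in N (left out, the last holds). Time passes only in rows, so rows that do not move let the fingers close. It gives the time, the measured TCP pose, the force, the opening and the grip force at its end, in the units of the state.
- monitor.observe(): the state, without advancing time (a new reading comes with each control period).
- optics.grab_frame(name): name is "scene" or "top"; returns a dict with "frame" (420x560x3 uint8, blue, green, red), "fovy" (degrees; the focal length in pixels is half the picture's height over the tangent of half this angle, whatever the lens; pixels are square), "cx", "cy" (the principal point, pixels), "k1" (the pictures are not rectified: a ray, as slopes to the right and down, at radius r is drawn at 1 + k1 r^2 times it, then the intrinsics apply), "R" (3x3) and "t" (3): a world point X has camera coordinates R X + t. Camera axes: x right, y down, z forward; pixel columns grow to the right and rows downward; lengths in m; the calibration is good to about 2 mm. A picture is of the moment at which its call begins. There is no depth.
- job_done(): hands the job in; it is judged then, once.
Trained networks look in the newest picture that a camera, given by its name, has taken for a name from the list of things; names that differ only in an ending like _2 or _b are one class to them, and where a whole thing is asked for, a point or a joint stands for the part that bears it (a point fixed in the world has none). Each returns a list of dicts, best first, with "p" (0 to 1); they miss things now and then, are a little off and sometimes report something else, mostly with a low value. They report only what shows in the picture. A call takes as long as a camera call.
- optics.masks_of(name, camera): "region" (420x560 bool, what is visible of it) and "rect" ([left, top, width, height] in pixels, round what is visible of it).
The state is a dict: "clock": time; "qpos": joint angles; "qd": joint speeds; "joint_efforts": joint torques, N m; "position": TCP position; "tool_rot": TCP orientation; "force": force on the tool from outside, world axes, zero at the start; "moment": the same for the moment, N m; "grip_width": finger opening in m; "finger_force": force on a finger pad.
Only numpy, scipy, OpenCV 4.12 (cv2) and the standard library are available. Lean on these libraries where they do the work, as an engineer would, in place of code of your own. Each camera call takes 0.05 s, during which the arm holds its last target. There are 200 camera calls.

TASK

Slide the 24-bore aluminium tube block across the shaker's loading deck into the nest, against the sprung bar, and press it down until it sits flat, square and fully home on the nest floor. Then swing the clamp lever round over the block until it points straight back across it, at 90 degrees to the sprung bar, and leave it there. Leave the other things on the bench where they are.

Things in the scene. Friction and masses are not known exactly. Their poses are not given: they have to be found in the camera images.
- tube_block: The block to load: plain aluminium with 24 small shallow bores on top (4 x 6), 85.5 mm along its x, 128 mm along its y, 25 mm thick, about 0.45 kg. Origin at the centre of its underside, z up. It starts flat on the shaker's loading deck, a little crooked and off-centre. Too wide to grasp: slide and press it.
- shaker: Thermal shaker, fixed to the table at a place and yaw that vary. Origin at table level under the middle of the deck edge where the nest begins; x = loading direction, from the deck into the nest; z up. Its flat loading deck is 70 mm above the table, level with the nest's rim all round, from x = -140 to 0 mm and y = -92 to 92 mm.
- nest (a point): Rectangular pocket in the shaker, axes as the shaker's. This point, on the pocket floor (62 mm above the table, 8 mm below the deck), is where the centre of the block's underside belongs. Pocket: x from -42.75 mm (square front wall at the deck's edge) to +55 mm, y = +-66 mm (2 mm play each side of the block). The seated block's top is 17 mm above the deck.
- spring_bar (a joint): Sprung bar across the nest's far end, 80 mm wide, 11 mm tall, face at x = +40.2 mm in the nest's frame at 0. Value: m pushed back in +x, 0 to 0.008; 5 N at 0, 6 N at 0.0025 (block seated), 10 N fully back. Push it back so the block can go down behind the front wall; the near edge hangs on that wall by friction until pressed down.
- lever (a joint): Clamp lever on an upright pivot behind the nest: steel bar 16 mm wide, 96 mm from pivot to tip, turning level 19.5 to 27.5 mm above the deck. Rad: 0 = parallel to the sprung bar, pointing to the nest's +y; grows anticlockwise from above; 1.571 = straight back over the nest (its -x). Range -0.6 to 2.2, no stop at 1.571; stays where left. Starts at -0.5 to 0.15.
- lever_knob (a point): Top centre of the lever's upright round knob, 13 mm in diameter, black, standing 32 mm above the lever bar, 86 mm from the pivot axis; its top is 129.5 mm above the table.
- lever_pivot (a point): Top of the lever's hub on the pivot axis (x = +81 mm, y = 0 in the nest's frame, 101.5 mm above the table).
- vial: Bystander: small capped amber glass vial, 22 mm across, 42 mm tall, standing on the shaker's rear deck; origin at its foot
- beaker: Bystander: small glass beaker, 56 mm across, 62 mm tall, on the table close to the far side of the shaker; origin at its foot
- small_block: Bystander: a smaller aluminium tube block with six large bores, 60 x 95 x 30 mm, lying on the table (not the one to load); origin at the centre of its underside
- tube_rack: Bystander: white plastic tube rack, 90 x 200 mm, 68 mm tall with its tubes; origin at the centre of its underside
- reagent_bottle: Bystander: amber bottle, 60 mm across, 130 mm tall; origin at its foot
- petri_dish: Bystander: clear dish, 88 mm across, 15 mm tall; origin at its foot
- pipette: Bystander: hand pipette lying on the table, about 195 mm long, 20 mm thick; origin on the table under it, x along it

How it is judged:
By the outcome, as a careful person would: the job done as asked, in the order asked, and still so for the second after the job is handed in, with the robot touching nothing.
It also fails if it takes over 72 s, if anything falls off the work surface, if the arm or the gripper's body presses on something with over 40 N, if the wrist force passes 120 N, or if a joint passes its speed limit or range.

## Working session

There is one attempt and no reset: what is moved stays moved. The work goes in short steps, Python scripts to look and compute and a shell command to move; the robot and the scene stay as the last step left them, time stands still between calls to the robot, and variables do not carry over. Pictures are saved under pics/ and viewed, at most 10 in all, crops included, and the job is handed in when it is done.

```bash
mkdir -p pics; ls
cat > h.py <<'E'
import numpy as np, cv2
from workcell import monitor, optics, job_done
def K(f):
    h=f["frame"].shape[0]; fl=h/2/np.tan(np.radians(f["fovy"])/2); return fl
def ray(f,u,v):
    fl=K(f); d=np.array([(u-f["cx"])/fl,(v-f["cy"])/fl]); s=d.copy()
    for _ in range(20): s=d/(1+f["k1"]*(s@s))
    R=np.array(f["R"]); t=np.array(f["t"]); return -R.T@t, R.T@np.array([*s,1])
def at(f,u,v,z):
    c,d=ray(f,u,v); return c+d*(z-c[2])/d[2]
def proj(f,X):
    X=np.atleast_2d(X); c=X@np.array(f["R"]).T+np.array(f["t"]); s=c[:,:2]/c[:,2:]
    s=s*(1+f["k1"]*(s**2).sum(1,keepdims=True)); return s*K(f)+[f["cx"],f["cy"]]
E
python3 - <<'E'
from h import *
for n in("top","scene"):
    f=optics.grab_frame(n); cv2.imwrite(f"pics/{n}0.png",f["frame"])
    print(n,f["fovy"],f["cx"],f["cy"],f["k1"],-np.array(f["R"]).T@np.array(f["t"]))
    for o in("tube_block","shaker","spring_bar","lever","lever_knob","lever_pivot","vial","beaker"):
        try:
            for m in optics.masks_of(o,n)[:2]:
                ys,xs=np.nonzero(m["region"]); print(o,round(m["p"],2),m["rect"],xs.mean().round(1),ys.mean().round(1))
        except Exception as e: print(o,e)
print(monitor.observe())
E
```

```text
pics
top 56.79596507794956 280.1310186742043 210.08636078033786 -0.021039026358715116 [ 0.45674298 -0.02477793  1.25128508]
tube_block 0.85 [293.0, 200.4, 32.5, 43.1] 309.0 221.0
shaker 0.7 [231.6, 192.3, 98.9, 60.5] 275.6 224.6
shaker 0.6 [293.8, 198.9, 30.2, 44.8] 309.1 221.1
spring_bar 0.55 [150.0, 190.9, 32.1, 19.6] 165.3 200.1
spring_bar 0.39 [351.9, 178.8, 62.8, 10.2] 388.4 184.2
lever 0.47 [235.0, 221.3, 14.7, 37.0] 241.7 237.1
lever_knob 0.75 [238.4, 220.6, 10.4, 34.4] 242.0 234.9
lever_pivot 0.57 [232.5, 192.0, 103.2, 61.0] 275.9 224.0
vial 0.58 [234.3, 199.9, 9.9, 5.1] 238.3 201.6
beaker 0.76 [278.2, 166.7, 17.7, 19.8] 288.2 176.8
scene 51.021984473134225 281.52033295928135 216.35108101013233 0.003910043401298696 [0.97275837 0.56464345 0.89151556]
tube_block 0.95 [243.5, 173.7, 61.2, 48.1] 275.1 196.8
tube_block 0.47 [227.7, 233.7, 23.3, 33.3] 240.6 249.5
shaker 0.91 [230.0, 167.1, 135.2, 126.6] 303.5 236.4
spring_bar 0.41 [300.6, 229.8, 28.2, 19.4] 314.7 238.4
lever 0.9 [321.4, 220.6, 43.5, 24.8] 342.4 235.3
lever_knob 0.63 [321.0, 218.6, 43.5, 27.0] 340.5 236.1
lever_pivo
[... 166 characters left out ...]
s': array([-1.19320681,  0.52137089, -0.03624696,  1.59953164,  0.02120236,
        1.02112148, -0.11281309]), 'qd': array([ 9.12552804e-04, -9.02223427e-04,  6.89363580e-06,  1.22785561e-03,
        2.83758819e-04, -3.84446561e-04,  6.39536246e-04]), 'joint_efforts': array([ 1.18182958e-03, -9.26835537e+01,  1.97836004e+00, -3.70250309e+01,
        1.79681880e-02,  1.64149544e-03, -6.16403031e-05]), 'position': array([0.27064899, 0.56332779, 0.23129818]), 'tool_rot': array([-3.14154830e+00,  3.29081817e-05,  2.69370294e+00]), 'force': array([0.30970685, 0.1027284 , 0.01358342]), 'moment': array([-0.00285487,  0.02924453, -0.04007827]), 'finger_force': 0.0, 'grip_width': 0.08528850393187316}
```

Run:
```python
import cv2
a=cv2.imread("pics/top0.png")[155:265,220:350]; a=cv2.resize(a,None,fx=5.2,fy=5.2,interpolation=cv2.INTER_CUBIC);cv2.imwrite("pics/tc.png",a)
a=cv2.imread("pics/scene0.png")[155:305,215:385]; a=cv2.resize(a,None,fx=4,fy=4,interpolation=cv2.INTER_CUBIC);cv2.imwrite("pics/sc.png",a)
```

```text
(no output)
```

View pics/tc.png

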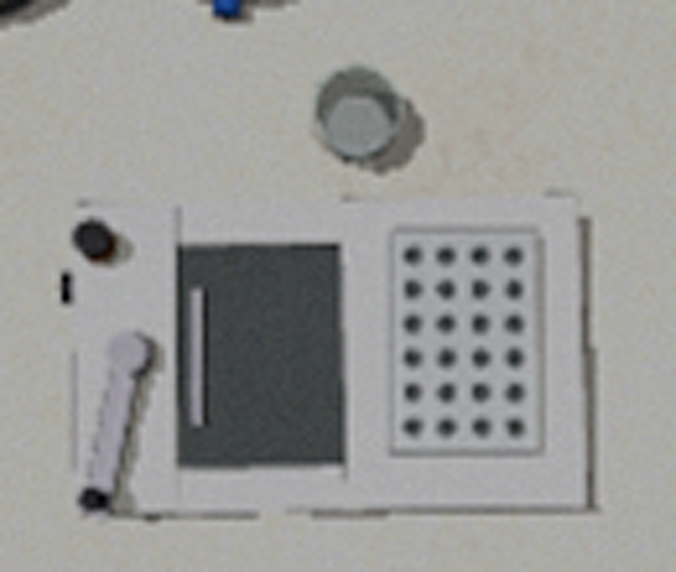

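View pics/sc.png

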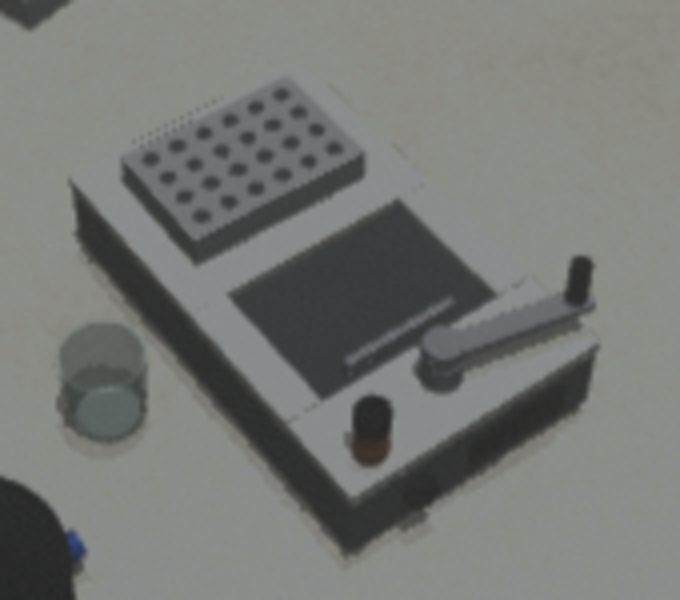

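View pics/top0.png

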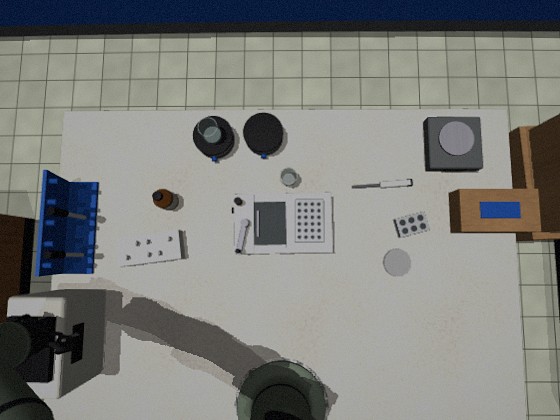

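Run:
```python
from h import *
from scipy.optimize import least_squares
ft=optics.grab_frame("top"); fs=optics.grab_frame("scene")
T=lambda p:(np.array(p,float)+.5)/5.2-.5+[220,155]
S=lambda p:(np.array(p,float)+.5)/4-.5+[215,155]
sh=np.array([(0,-66),(0,66),(97.75,-66),(97.75,66),(-140,-92),(-140,92)])/1000
pt=T([(340,243),(346,467),(178,245),(178,467),(577,195),(592,508)])
ps=S([(230,295),(400,200),(322,398),(495,297),(72,180),(290,75)])
def W(q,P,z):
    c,s=np.cos(q[2]),np.sin(q[2]); return np.c_[P@np.array([[c,s],[-s,c]])+q[:2],np.full(len(P),z)]
q0=[0.5,-0.1,np.pi/2]
for lab,cams in(("both",(1,1)),("top",(1,0)),("scene",(0,1))):
    r=least_squares(lambda q:np.r_[cams[0]*(proj(ft,W(q,sh,.07))-pt).ravel(),cams[1]*(proj(fs,W(q,sh,.07))-ps).ravel()],q0)
    print(lab,r.x,np.round(r.fun,1))
    if lab=="both": q=r.x
bt=T([(413,255),(515,255),(413,427),(516,427)]); bs=S([(201,216),(150,158),(334,148),(282,95)])
def loc(X): 
    d=X[:2]-q[:2]; c,s=np.cos(q[2]),np.sin(q[2]); return np.array([c*d[0]+s*d[1],-s*d[0]+c*d[1]])*1000
for f,b in((ft,bt),(fs,bs)):
    X=[at(f,*p,.095) for p in b]; Y=np.array([loc(x) for x in X]); print(Y.round(1),"c",Y.mean(0), np.mean(X,0))
    d=(Y[2]+Y[3]-Y[0]-Y[1]) if 0 else (Y[2]-Y[0])+(Y[3]-Y[1]); print("ang of y axis deg",np.degrees(np.arctan2(-d[0],d[1])))
for nm,f,p in(("knob t",ft,T((95,497))),("knob s",fs,S((580,262)))): print(nm,loc(at(f,*p,.1295)))
for nm,f,p in(("piv t",ft,T((131,353))),("piv s",fs,S((442,341)))): print(nm,loc(at(f,*p,.1015)))
```

```text
both [ 0.56122881 -0.01216897  1.59769256] [-0.3 -1.1 -0.4 -1.1 -0.9 -0.7 -0.3 -0.3 -0.5 -1.4 -1.1 -1.4 -0.8 -0.5
 -0.4 -1.   0.7  0.3  1.4 -1.1 -1.  -1.1  2.4 -4.6]
top [ 0.55827017 -0.01395886  1.59164899] [ 0.4 -0.1  0.  -0.1 -0.2  0.1  0.2  0.4  0.3 -0.2 -0.7 -0.1 -0.  -0.
  0.  -0.   0.  -0.   0.  -0.  -0.  -0.   0.  -0. ]
scene [ 0.56403402 -0.00975968  1.6038033 ] [-0.  -0.  -0.  -0.  -0.  -0.  -0.  -0.  -0.  -0.  -0.  -0.  -1.1  0.8
 -0.8 -0.   0.6  1.6  1.2 -0.2 -1.6  0.2  1.7 -3.6]
[[ -42.9  -51. ]
 [-101.7  -49.5]
 [ -40.2   48.1]
 [ -98.9   49.5]] c [-70.91678338  -0.71137153] [ 0.56384709 -0.08304097  0.095     ]
ang of y axis deg -1.5925622684658425
[[ -41.6  -55.1]
 [-100.7  -53.2]
 [ -38.8   44.1]
 [ -96.5   45.9]] c [-69.39934905  -4.5816234 ] [ 0.56767513 -0.08142     0.095     ]
ang of y axis deg -2.0244290449807156
knob t [137.87762657  84.51081099]
knob s [141.42806079  80.81838695]
piv t [120.10681023   2.40769099]
piv s [122.79718859  -2.35735813]
```

```bash
cat >> h.py <<'E'
from scipy.optimize import least_squares
from scipy import ndimage as nd
def W(q,P,z):
    c,s=np.cos(q[2]),np.sin(q[2]); return np.c_[P@np.array([[c,s],[-s,c]])+q[:2],np.full(len(P),z)]
def loc(q,X):
    d=np.asarray(X)[...,:2]-q[:2]; c,s=np.cos(q[2]),np.sin(q[2]); return d@np.array([[c,-s],[s,c]])
def edges(f,q,z=.07):
    """sub-pixel pocket rim edges in a picture -> refit shaker pose"""
    g=cv2.cvtColor(f["frame"],cv2.COLOR_BGR2GRAY).astype(float); obs=[]
    segs=[((0,a),(-1,0)) for a in np.linspace(-.055,.055,23)]+[((.09775,a),(1,0)) for a in list(np.linspace(-.06,-.035,6))]+[((a,.066),(0,1)) for a in np.linspace(.01,.06,12)]+[((a,-.066),(0,-1)) for a in np.linspace(.01,.06,12)]
    o=np.linspace(-.009,.009,73)
    for p,n in segs:
        P=np.array(p)+o[:,None]*np.array(n); uv=proj(f,W(q,P,z)); v=nd.map_coordinates(g,[uv[:,1],uv[:,0]],order=1)
        if v[-12:].mean()-v[:12].mean()<30: continue
        m=(v[-12:].mean()+v[:12].mean())/2; i=np.argmax(v>m); obs.append((p,n,o[i]))
    # solve dx,dy,dyaw in shaker frame from normal offsets
    A=np.array([[n[0],n[1],n[1]*p[0]-n[0]*p[1]] for p,n,_ in obs]); b=np.array([x[2] for x in obs])
    r=least_squares(lambda s:A@s-b,[0,0,0],loss="soft_l1",f_scale=.001).x
    c,s=np.cos(q[2]),np.sin(q[2]); return np.array([q[0]+c*r[0]-s*r[1],q[1]+s*r[0]+c*r[1],q[2]+r[2]]),len(b),np.median(abs(A@r-b))
def bores(f,q,ctr,yaw=0,z=.095,px=.0195,py=.0195):
    """fit block pose (shaker frame) to the 24 bores; template by darkness"""
    g=255-cv2.cvtColor(f["frame"],cv2.COLOR_BGR2GRAY).astype(float); g=cv2.GaussianBlur(g,(0,0),1.)
    G=np.stack(np.meshgrid([-1.5,-.5,.5,1.5],[-2.5,-1.5,-.5,.5,1.5,2.5]),-1).reshape(-1,2)
    def cost(s):
        c,sn=np.cos(s[2]),np.sin(s[2]); P=(G*[s[3],s[4]])@np.array([[c,sn],[-sn,c]])+s[:2]
        uv=proj(f,W(q,P,z)); return 255-nd.map_coordinates(g,[uv[:,1],uv[:,0]],order=3)
    from scipy.optimize import minimize
    r=minimize(lambda s:cost(s*np.array([.01,.01,.1,.01,.01])).sum(),np.array([ctr[0],ctr[1],yaw,px,py])/[.01,.01,.1,.01,.01],method="Nelder-Mead",options=dict(maxiter=4000,xatol=1e-4,fatol=1e-3))
    return r.x*[.01,.01,.1,.01,.01],r.fun/24
E
python3 - <<'E'
from h import *
q=np.array([ 0.558,-0.0140,1.592])
f=optics.grab_frame("top")
for _ in range(3): q,n,e=edges(f,q); print("top",q,n,e*1e3)
print("block",bores(f,q,(-.0709,-.0007),-.03)); np.save("q.npy",q)
fs=optics.grab_frame("scene"); qs=np.array([.564,-.0098,1.60])
for _ in range(3): qs,n,e=edges(fs,qs); print("scene",qs,n,e*1e3)
print("block",bores(fs,qs,(-.07,-.0015),-.03))
E
```

```text
top [ 0.55913022 -0.01335387  1.60185314] 53 0.2683736524606873
top [ 0.55911267 -0.01334246  1.60124592] 53 0.2499192792728757
top [ 0.55909608 -0.01335246  1.60128146] 53 0.26126636357620425
block (array([-0.06909791, -0.00273783, -0.027878  ,  0.0194649 ,  0.01977586]), np.float64(88.15053336225681))
scene [ 0.56266741 -0.01156704  1.5872302 ] 53 0.24356254159962118
scene [ 0.56274098 -0.01158404  1.58991285] 53 0.25232083933585114
scene [ 0.56269858 -0.01157134  1.5893673 ] 53 0.2501317877559147
block (array([-0.06997396, -0.00358516, -0.01729695,  0.0194109 ,  0.01978471]), np.float64(77.15882032611401))
```

```bash
R='{"dx":-3.64,"dy":-3.29}'; python3 -m handwheel '[{"dx":-3.64,"dy":-3.29},{"dx":-3.64,"dy":-3.29},{"dx":-3.64,"dy":-3.29},{"dx":-3.64,"dy":-3.29},{"dx":-3.64,"dy":-3.29},{"dx":-3.64,"dy":-3.29},{"dx":-3.64,"dy":-3.29},{"dx":-3.64,"dy":-3.29}]'
python3 -m handwheel '[{"dx":-3.64,"dy":-3.29},{"dx":-3.64,"dy":-3.29},{"dx":-3.64,"dy":-3.29},{"dx":-3.64,"dy":-3.29},{"dx":-3.64,"dy":-3.29},{"dx":-3.64,"dy":-3.29},{"dx":-3.64,"dy":-3.29},{"dx":-3.64,"dy":-3.29}]'
python3 -m handwheel '[{"wz":0.137},{"wz":0.137},{"wz":0.137},{"wz":0.137},{"wz":0.137},{"wz":0.137},{"wz":0.137},{"wz":0.14}]'
```

```text
schema error: expected keys dx, dy, dz, wx, wy, wz, claw
schema error: expected keys dx, dy, dz, wx, wy, wz, claw
schema error: expected keys dx, dy, dz, wx, wy, wz, claw
```

```bash
python3 -m handwheel '[{"dx":-3.64,"dy":-3.29,"dz":0,"wx":0,"wy":0,"wz":0,"claw":100},{"dx":-3.64,"dy":-3.29,"dz":0,"wx":0,"wy":0,"wz":0,"claw":100},{"dx":-3.64,"dy":-3.29,"dz":0,"wx":0,"wy":0,"wz":0,"claw":100},{"dx":-3.64,"dy":-3.29,"dz":0,"wx":0,"wy":0,"wz":0,"claw":100},{"dx":-3.64,"dy":-3.29,"dz":0,"wx":0,"wy":0,"wz":0,"claw":100},{"dx":-3.64,"dy":-3.29,"dz":0,"wx":0,"wy":0,"wz":0,"claw":100},{"dx":-3.64,"dy":-3.29,"dz":0,"wx":0,"wy":0,"wz":0,"claw":100},{"dx":-3.64,"dy":-3.29,"dz":0,"wx":0,"wy":0,"wz":0,"claw":100}]'
python3 -m handwheel '[{"dx":-3.64,"dy":-3.29,"dz":0,"wx":0,"wy":0,"wz":0,"claw":100},{"dx":-3.64,"dy":-3.29,"dz":0,"wx":0,"wy":0,"wz":0,"claw":100},{"dx":-3.64,"dy":-3.29,"dz":0,"wx":0,"wy":0,"wz":0,"claw":100},{"dx":-3.64,"dy":-3.29,"dz":0,"wx":0,"wy":0,"wz":0,"claw":100},{"dx":-3.64,"dy":-3.29,"dz":0,"wx":0,"wy":0,"wz":0,"claw":100},{"dx":-3.64,"dy":-3.29,"dz":0,"wx":0,"wy":0,"wz":0,"claw":100},{"dx":-3.64,"dy":-3.29,"dz":0,"wx":0,"wy":0,"wz":0,"claw":100},{"dx":-3.64,"dy":-3.29,"dz":0,"wx":0,"wy":0,"wz":0,"claw":100}]'
python3 -m handwheel '[{"dx":0,"dy":0,"dz":0,"wx":0,"wy":0,"wz":0.137,"claw":100},{"dx":0,"dy":0,"dz":0,"wx":0,"wy":0,"wz":0.137,"claw":100},{"dx":0,"dy":0,"dz":0,"wx":0,"wy":0,"wz":0.137,"claw":100},{"dx":0,"dy":0,"dz":0,"wx":0,"wy":0,"wz":0.137,"claw":100},{"dx":0,"dy":0,"dz":0,"wx":0,"wy":0,"wz":0.137,"claw":100},{"dx":0,"dy":0,"dz":0,"wx":0,"wy":0,"wz":0.137,"claw":100},{"dx":0,"dy":0,"dz":0,"wx":0,"wy":0,"wz":0.137,"claw":100},{"dx":0,"dy":0,"dz":0,"wx":0,"wy":0,"wz":0.14,"claw":100}]'
```

```text
clock: 2.1
position: [0.4196, 0.1985, 0.2315]
tool_rot: [3.141, 0.0, 2.694]
force: [0.1, 0.0, 0.5]
grip_width: 0.0856
finger_force: 0.0
clock: 3.1
position: [0.5682, -0.1648, 0.2314]
tool_rot: [3.141, 0.0, 2.694]
force: [0.0, 0.5, 0.2]
grip_width: 0.0855
finger_force: 0.0
clock: 4.1
position: [0.5677, -0.1632, 0.2313]
tool_rot: [3.141, -0.0, 1.59]
force: [-0.1, -0.2, 0.5]
grip_width: 0.0855
finger_force: 0.0
```

```bash
python3 -m handwheel '[{"dx":0,"dy":0,"dz":4,"wx":0,"wy":0,"wz":0,"claw":100},{"dx":0,"dy":0,"dz":4,"wx":0,"wy":0,"wz":0,"claw":100},{"dx":0,"dy":0,"dz":4,"wx":0,"wy":0,"wz":0,"claw":100},{"dx":0,"dy":0,"dz":2,"wx":0,"wy":0,"wz":0,"claw":100},{"dx":0,"dy":0,"dz":1,"wx":0,"wy":0,"wz":0,"claw":100},{"dx":0,"dy":0,"dz":0.9,"wx":0,"wy":0,"wz":0,"claw":100},{"dx":0,"dy":0,"dz":0,"wx":0,"wy":0,"wz":0,"claw":100}]'
python3 -m handwheel '[{"dx":1,"dy":0,"dz":0,"wx":0,"wy":0,"wz":0,"claw":100},{"dx":0.5,"dy":0,"dz":0,"wx":0,"wy":0,"wz":0,"claw":100},{"dx":0.4,"dy":0,"dz":0,"wx":0,"wy":0,"wz":0,"claw":100},{"dx":0,"dy":0,"dz":0,"wx":0,"wy":0,"wz":0,"claw":100}]'
python3 -m handwheel '[{"dx":0.4,"dy":0,"dz":0,"wx":0,"wy":0,"wz":0,"claw":100},{"dx":0.4,"dy":0,"dz":0,"wx":0,"wy":0,"wz":0,"claw":100},{"dx":0.4,"dy":0,"dz":0,"wx":0,"wy":0,"wz":0,"claw":100},{"dx":0.3,"dy":0,"dz":0,"wx":0,"wy":0,"wz":0,"claw":100}]'
python3 - <<'E'
from h import *
f=optics.grab_frame("scene"); cv2.imwrite("pics/s1.png",cv2.resize(f["frame"][135:305,195:385],None,fx=3.5,fy=3.5,interpolation=cv2.INTER_CUBIC))
E
```

```text
clock: 4.97
position: [0.5677, -0.1633, 0.0723]
tool_rot: [-3.142, -0.0, 1.595]
force: [0.0, -0.7, 0.6]
grip_width: 0.0853
finger_force: 0.0
clock: 5.48
position: [0.5673, -0.1439, 0.0725]
tool_rot: [3.141, -0.0, 1.595]
force: [-1.3, -0.8, 0.5]
grip_width: 0.0854
finger_force: 0.0
clock: 5.98
position: [0.5668, -0.1294, 0.0723]
tool_rot: [3.142, 0.0, 1.595]
force: [-0.3, -2.7, -0.3]
grip_width: 0.0855
finger_force: 1.5
```

View pics/s1.png

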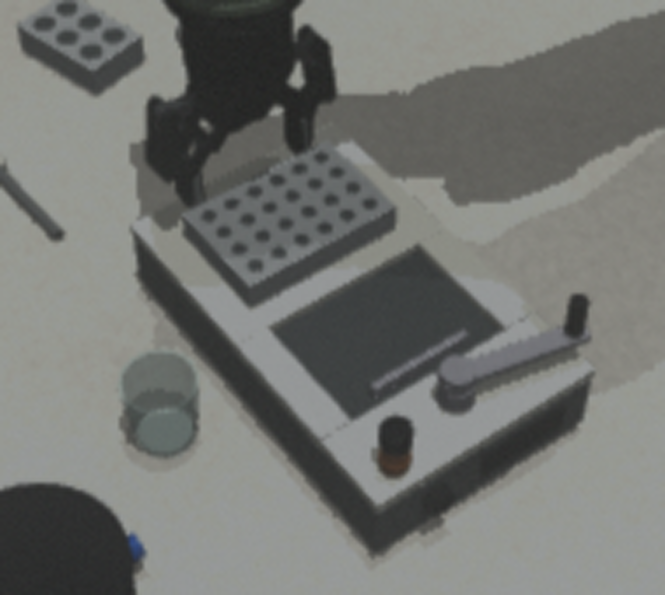

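```bash
python3 -m handwheel '[{"dx":0.4,"dy":0,"dz":0,"wx":0,"wy":0,"wz":0,"claw":100},{"dx":0.4,"dy":0,"dz":0,"wx":0,"wy":0,"wz":0,"claw":100},{"dx":0.4,"dy":0,"dz":0,"wx":0,"wy":0,"wz":0,"claw":100},{"dx":0.4,"dy":0,"dz":0,"wx":0,"wy":0,"wz":0,"claw":100},{"dx":0.4,"dy":0,"dz":0,"wx":0,"wy":0,"wz":0,"claw":100},{"dx":0,"dy":0,"dz":0,"wx":0,"wy":0,"wz":0,"claw":100}]'
cat > m.py <<'E'
from h import *
import sys
c=[float(a)/1000 for a in sys.argv[1:3]]
for n,q in(("top",[0.5591,-.01335,1.6013]),("scene",[.5627,-.01157,1.5894])):
    f=optics.grab_frame(n); q=np.array(q); print(n,edges(f,q)[0].round(4)); b,e=bores(f,q,c,0); print((b*1000).round(1),e)
    cv2.imwrite(f"pics/last_{n}.png",f["frame"])
E
python3 m.py -52 -3
```

```text
clock: 6.78
position: [0.5664, -0.1087, 0.0723]
tool_rot: [-3.141, -0.0, 1.595]
force: [0.1, 0.4, 0.7]
grip_width: 0.0854
finger_force: 0.0
top [ 0.558  -0.011   1.5716]
[-33.1  -9.8   0.2   0.   -0. ] 57.417717076085346
scene [ 0.5627 -0.0116  1.5872]
[-62.   -2.6  -0.   20.   19.8] 72.95728566175374
```

```bash
sed -i 's/if v\[-12/if v[-12/' h.py; python3 m.py -42 -3
python3 - <<'E'
import cv2
a=cv2.imread("pics/last_scene.png")[135:305,195:385];cv2.imwrite("pics/s2.png",cv2.resize(a,None,fx=3.5,fy=3.5,interpolation=cv2.INTER_CUBIC))
E
```

```text
top [ 0.5579 -0.011   1.5702]
[-50.5  -1.5 -10.6  25.4  19.6] 73.70056672211376
scene [ 0.5627 -0.0116  1.5864]
[-42.1  -2.5   0.1  19.4  19.7] 72.3240069137603
```

View pics/s2.png

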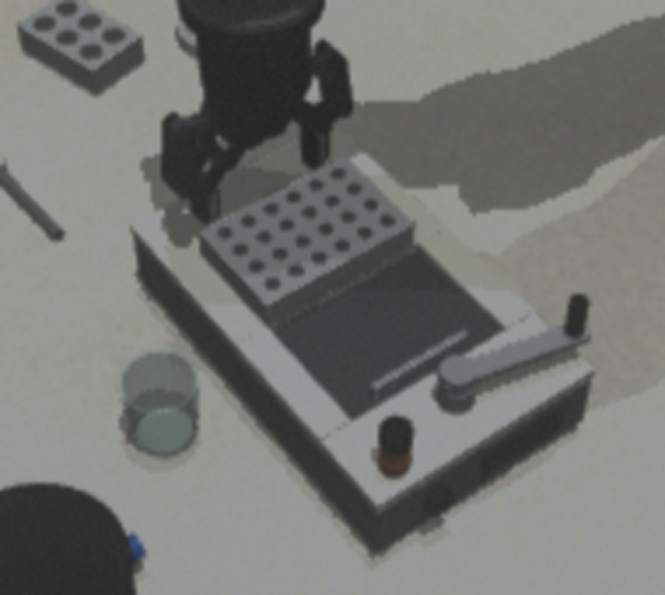

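```bash
python3 -m handwheel '[{"dx":-1,"dy":0,"dz":0,"wx":0,"wy":0,"wz":0,"claw":100},{"dx":0,"dy":0,"dz":-3,"wx":0,"wy":0,"wz":0,"claw":100},{"dx":0,"dy":0,"dz":-3,"wx":0,"wy":0,"wz":0,"claw":50},{"dx":3.2,"dy":4.75,"dz":0,"wx":0,"wy":0,"wz":0,"claw":0},{"dx":3.2,"dy":4.75,"dz":0,"wx":0,"wy":0,"wz":0,"claw":0},{"dx":0,"dy":0,"dz":0,"wx":0,"wy":0,"wz":0,"claw":0},{"dx":0,"dy":0,"dz":0,"wx":0,"wy":0,"wz":0,"claw":0}]' 40
python3 -m handwheel '[{"dx":0,"dy":0,"dz":3,"wx":0,"wy":0,"wz":0,"claw":0},{"dx":0,"dy":0,"dz":2.2,"wx":0,"wy":0,"wz":0,"claw":0},{"dx":0,"dy":-0.5,"dz":0,"wx":0,"wy":0,"wz":0,"claw":0},{"dx":0,"dy":-0.3,"dz":0,"wx":0,"wy":0,"wz":0,"claw":0},{"dx":0,"dy":0,"dz":0,"wx":0,"wy":0,"wz":0,"claw":0}]'
cat > pic.py <<'E'
from h import *
import sys
f=optics.grab_frame("scene"); cv2.imwrite(f"pics/{sys.argv[1]}.png",cv2.resize(f["frame"][135:305,195:385],None,fx=3.5,fy=3.5,interpolation=cv2.INTER_CUBIC))
q=np.array([.5627,-.01157,1.5894]); b,e=bores(f,q,(float(sys.argv[2])/1e3,float(sys.argv[3])/1e3),0); print((b*1000).round(1),e)
E
python3 pic.py s3 -42 -2.5
```

```text
clock: 7.85
position: [0.6596, -0.0542, 0.132]
tool_rot: [-3.141, 0.001, 1.594]
force: [-1.7, 0.2, -0.2]
grip_width: -0.0
finger_force: 0.0
clock: 8.48
position: [0.6522, -0.0535, 0.0813]
tool_rot: [3.14, 0.0, 1.595]
force: [1.0, -0.3, 0.0]
grip_width: 0.0003
finger_force: 0.0
[-42.4  -2.5  -0.   19.6  19.7] 62.81725508826239
```

View pics/s3.png

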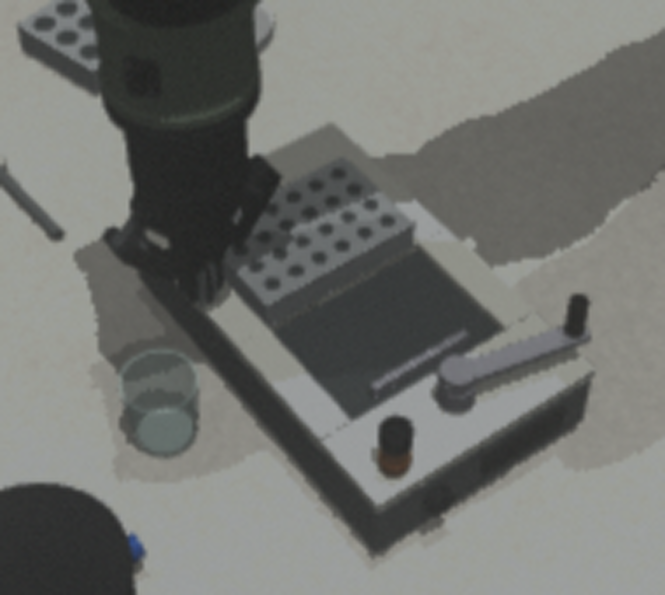

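```bash
python3 -m handwheel '[{"dx":0,"dy":-0.2,"dz":0,"wx":0,"wy":0,"wz":0,"claw":0},{"dx":0,"dy":-0.2,"dz":0,"wx":0,"wy":0,"wz":0,"claw":0},{"dx":0,"dy":-0.2,"dz":0,"wx":0,"wy":0,"wz":0,"claw":0},{"dx":0,"dy":-0.2,"dz":0,"wx":0,"wy":0,"wz":0,"claw":0},{"dx":0,"dy":0,"dz":0,"wx":0,"wy":0,"wz":0,"claw":0}]'; python3 pic.py s4 -42 -2.5
python3 -m handwheel '[{"dx":0,"dy":-0.1,"dz":0,"wx":0,"wy":0,"wz":0,"claw":0},{"dx":0,"dy":-0.1,"dz":0,"wx":0,"wy":0,"wz":0,"claw":0},{"dx":0,"dy":0,"dz":0,"wx":0,"wy":0,"wz":0,"claw":0}]'; python3 pic.py s5 -42 -2.5
```

```text
clock: 9.15
position: [0.6439, -0.0535, 0.0803]
tool_rot: [-3.142, -0.0, 1.595]
force: [0.3, 0.6, -0.5]
grip_width: -0.0001
finger_force: 0.0
[-42.5  -2.7   0.   19.7  19.8] 62.16334648466249
clock: 9.57
position: [0.642, -0.0535, 0.0803]
tool_rot: [-3.142, 0.0, 1.595]
force: [-0.3, -0.3, 0.5]
grip_width: 0.0004
finger_force: 0.0
[-42.6  -2.7  -0.   19.7  19.8] 61.98873135148361
```

```bash
sed -i 's|/1e3),0)|/1e3),0.02)|; s|^print.*||' pic.py; sed -i 's|/1e3),0.02); print|/1e3),0.02); print|' pic.py
for i in 1; do python3 -m handwheel '[{"dx":0,"dy":-0.1,"dz":0,"wx":0,"wy":0,"wz":0,"claw":0},{"dx":0,"dy":-0.1,"dz":0,"wx":0,"wy":0,"wz":0,"claw":0},{"dx":0,"dy":-0.1,"dz":0,"wx":0,"wy":0,"wz":0,"claw":0},{"dx":0,"dy":0,"dz":0,"wx":0,"wy":0,"wz":0,"claw":0}]'; python3 pic.py s6 -42 -2.5;done
python3 -m handwheel '[{"dx":0,"dy":-0.1,"dz":0,"wx":0,"wy":0,"wz":0,"claw":0},{"dx":0,"dy":-0.1,"dz":0,"wx":0,"wy":0,"wz":0,"claw":0},{"dx":0,"dy":0,"dz":0,"wx":0,"wy":0,"wz":0,"claw":0}]'; python3 pic.py s7 -42 -2.5
```

```text
clock: 10.12
position: [0.639, -0.0535, 0.0803]
tool_rot: [3.142, -0.0, 1.595]
force: [1.4, 0.5, -0.2]
grip_width: -0.0002
finger_force: 0.8
[-42.7  -0.1  -2.8  19.8  19.8] 61.734984395999426
clock: 10.55
position: [0.6369, -0.0536, 0.0803]
tool_rot: [-3.141, -0.0, 1.595]
force: [2.3, -0.3, -0.9]
grip_width: 0.0
finger_force: 0.8
[-42.7   2.   -4.2  19.7  19.8] 61.88561529476174
```

```bash
python3 -m handwheel '[{"dx":0,"dy":2,"dz":0,"wx":0,"wy":0,"wz":0,"claw":0},{"dx":0,"dy":0,"dz":-4,"wx":0,"wy":0,"wz":0,"claw":0},{"dx":-5,"dy":0,"dz":-2,"wx":0,"wy":0,"wz":0,"claw":0},{"dx":-6,"dy":0,"dz":0,"wx":0,"wy":0,"wz":0,"claw":0},{"dx":-6,"dy":0,"dz":0,"wx":0,"wy":0,"wz":0,"claw":0},{"dx":-2,"dy":0,"dz":0,"wx":0,"wy":0,"wz":0,"claw":0},{"dx":0,"dy":0,"dz":0,"wx":0,"wy":0,"wz":0,"claw":0}]'; sed -i 's/q,c,0)/q,c,0.01)/' m.py; python3 m.py -42.5 1
python3 - <<'E'
import cv2,numpy as np
a=cv2.imread("pics/last_top.png")[155:265,220:350];cv2.imwrite("pics/t8.png",cv2.resize(a,None,fx=4.5,fy=4.5,interpolation=cv2.INTER_CUBIC))
E
```

```text
clock: 11.48
position: [0.6609, -0.2445, 0.14]
tool_rot: [-3.141, 0.0, 1.593]
force: [0.3, 0.3, 0.6]
grip_width: -0.0002
finger_force: 0.0
top [ 0.5581 -0.0111  1.5728]
[-41.2   2.7  -5.6  19.5  19.8] 95.87780267700765
scene [ 0.5626 -0.0115  1.5856]
[-42.1   2.2   4.7  19.4  19.8] 74.46713172419504
```

View pics/t8.png

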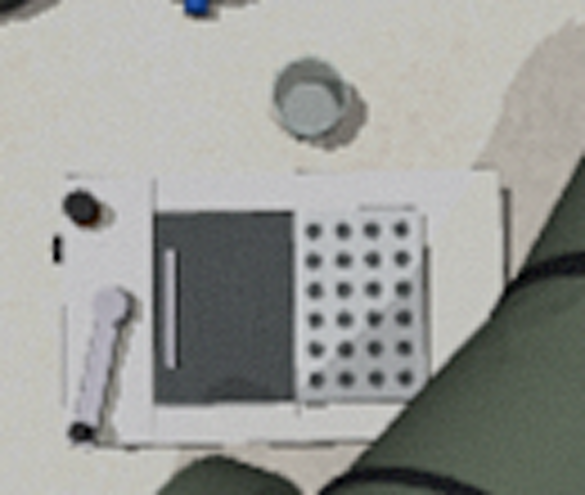

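Run:
```python
from h import *
fr={n:optics.grab_frame(n) for n in("top","scene")}
out=[]
for n,q,b,(y0,y1,x0,x1) in(("top",[0.5591,-.01335,1.6013],[-41.2,2.7,-.0056],(170,260,225,345)),("scene",[.5627,-.01157,1.5894],[-42.1,2.2,.0047],(165,290,215,381))):
    f=fr[n]; q=np.array(q); s=6.6 if n=="top" else 4.75
    im=cv2.resize(f["frame"][y0:y1,x0:x1],None,fx=s,fy=s,interpolation=cv2.INTER_CUBIC)
    T=lambda X:((proj(f,X)+.5-[x0,y0])*s-.5)
    def poly(P,z,c): cv2.polylines(im,[(T(W(q,np.array(P)/1000,z))*8).round().astype(np.int32)],True,c,1,cv2.LINE_AA,3)
    poly([(0,-66),(97.75,-66),(97.75,66),(0,66)],.07,(0,0,255)); poly([(0,-66),(97.75,-66),(97.75,66),(0,66)],.062,(0,255,255)); poly([(-140,-92),(0,-92),(0,92),(-140,92)],.07,(0,255,0))
    bb=np.array([(-42.75,-64),(42.75,-64),(42.75,64),(-42.75,64)]); c,sn=np.cos(b[2]),np.sin(b[2]); poly(bb@np.array([[c,sn],[-sn,c]])+b[:2],.095,(255,0,0))
    cv2.imwrite(f"pics/ov_{n}.png",im)
    # intensity profile across y at two pocket columns, edges by gradient
    g=cv2.cvtColor(f["frame"],cv2.COLOR_BGR2GRAY).astype(float)
    for sg in(-1,1):
        o=np.arange(54,80,2.); v=0
        for x in range(30,66,3):
            uv=proj(f,W(q,np.c_[np.full(len(o),x),sg*o]/1000,.07)); v=v+nd.map_coordinates(g,[uv[:,1],uv[:,0]],order=1)/12
        print(n,sg,dict(zip(o.astype(int).tolist(),v.round().astype(int).tolist())))
a=cv2.imread("pics/ov_top.png");b=cv2.imread("pics/ov_scene.png");print(a.shape,b.shape)
```

```text
top -1 {54: 76, 56: 76, 58: 75, 60: 73, 62: 77, 64: 87, 66: 137, 68: 176, 70: 195, 72: 195, 74: 194, 76: 194, 78: 195}
top 1 {54: 67, 56: 65, 58: 64, 60: 63, 62: 65, 64: 98, 66: 139, 68: 178, 70: 192, 72: 196, 74: 195, 76: 194, 78: 194}
scene -1 {54: 62, 56: 62, 58: 62, 60: 63, 62: 65, 64: 79, 66: 112, 68: 138, 70: 145, 72: 146, 74: 146, 76: 146, 78: 146}
scene 1 {54: 57, 56: 57, 58: 57, 60: 60, 62: 67, 64: 82, 66: 106, 68: 127, 70: 133, 72: 135, 74: 135, 76: 135, 78: 135}
(594, 792, 3) (594, 788, 3)
```

View pics/ov_top.png

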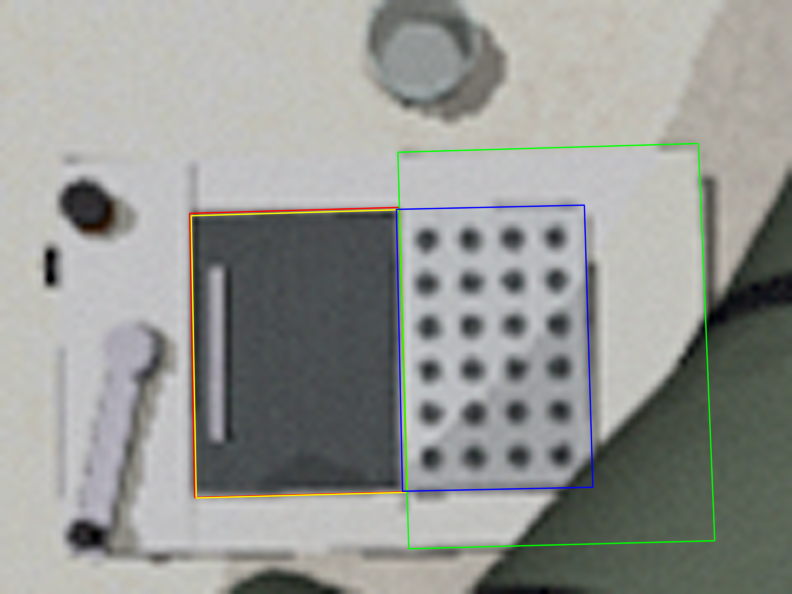

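View pics/ov_scene.png

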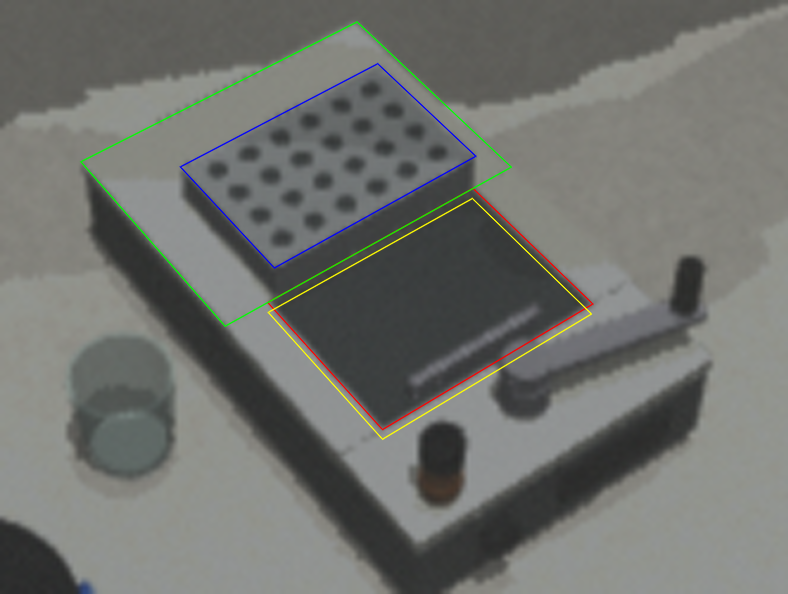

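```bash
python3 -m handwheel '[{"dx":3.82,"dy":-3.98,"dz":0,"wx":0,"wy":0,"wz":0,"claw":0},{"dx":3.82,"dy":-3.98,"dz":0,"wx":0,"wy":0,"wz":0,"claw":0},{"dx":3.82,"dy":-3.98,"dz":0,"wx":0,"wy":0,"wz":0,"claw":0},{"dx":3.82,"dy":-3.98,"dz":0,"wx":0,"wy":0,"wz":0,"claw":0},{"dx":3.82,"dy":-3.98,"dz":0,"wx":0,"wy":0,"wz":0,"claw":0},{"dx":0,"dy":0,"dz":3,"wx":0,"wy":0,"wz":0,"claw":0},{"dx":0,"dy":0,"dz":3,"wx":0,"wy":0,"wz":0,"claw":0},{"dx":0,"dy":0,"dz":0,"wx":0,"wy":0,"wz":0,"claw":0}]'
python3 -m handwheel '[{"dx":0,"dy":0.5,"dz":0,"wx":0,"wy":0,"wz":0,"claw":0},{"dx":0,"dy":0.5,"dz":0,"wx":0,"wy":0,"wz":0,"claw":0},{"dx":0,"dy":0.4,"dz":0,"wx":0,"wy":0,"wz":0,"claw":0},{"dx":0,"dy":0.2,"dz":0,"wx":0,"wy":0,"wz":0,"claw":0},{"dx":0,"dy":0,"dz":0,"wx":0,"wy":0,"wz":0,"claw":0}]'; python3 pic.py s9 -42 2
python3 -m handwheel '[{"dx":0,"dy":0.2,"dz":0,"wx":0,"wy":0,"wz":0,"claw":0},{"dx":0,"dy":0.1,"dz":0,"wx":0,"wy":0,"wz":0,"claw":0},{"dx":0,"dy":0,"dz":0,"wx":0,"wy":0,"wz":0,"claw":0}]'; python3 pic.py s9 -42 2
```

```text
clock: 12.68
position: [0.4571, -0.056, 0.0794]
tool_rot: [-3.139, -0.0, 1.596]
force: [0.3, -0.4, 1.0]
grip_width: 0.0
finger_force: 0.0
clock: 13.3
position: [0.4742, -0.0565, 0.0804]
tool_rot: [3.142, 0.0, 1.595]
force: [-0.4, 0.8, 0.0]
grip_width: -0.0003
finger_force: 0.0
[-42.1   2.4   5.6  19.4  19.9] 73.13263252881063
clock: 13.72
position: [0.4771, -0.0565, 0.0803]
tool_rot: [-3.142, 0.0, 1.595]
force: [0.6, 0.2, -0.5]
grip_width: 0.0003
finger_force: 0.0
[-42.1   2.2   6.7  19.4  19.8] 72.47766724341817
```

```bash
python3 -m handwheel '[{"dx":0,"dy":0.1,"dz":0,"wx":0,"wy":0,"wz":0,"claw":0},{"dx":0,"dy":0.1,"dz":0,"wx":0,"wy":0,"wz":0,"claw":0},{"dx":0,"dy":0.1,"dz":0,"wx":0,"wy":0,"wz":0,"claw":0},{"dx":0,"dy":0,"dz":0,"wx":0,"wy":0,"wz":0,"claw":0}]'; python3 pic.py s9 -42 2
python3 -m handwheel '[{"dx":0,"dy":0.1,"dz":0,"wx":0,"wy":0,"wz":0,"claw":0},{"dx":0,"dy":0.05,"dz":0,"wx":0,"wy":0,"wz":0,"claw":0},{"dx":0,"dy":0,"dz":0,"wx":0,"wy":0,"wz":0,"claw":0}]'; python3 pic.py s9 -42 2
```

```text
clock: 14.28
position: [0.4802, -0.0564, 0.0803]
tool_rot: [3.142, 0.0, 1.595]
force: [-0.3, -0.1, 0.4]
grip_width: 0.0
finger_force: 0.0
[-42.1   2.2   6.8  19.4  19.8] 72.14235235792302
clock: 14.7
position: [0.4816, -0.0564, 0.0803]
tool_rot: [3.142, 0.0, 1.595]
force: [-0.6, 0.1, -0.3]
grip_width: -0.0002
finger_force: 0.0
[-42.1   2.2   6.2  19.4  19.8] 72.05428213684985
```

```bash
python3 -m handwheel '[{"dx":0,"dy":0.1,"dz":0,"wx":0,"wy":0,"wz":0,"claw":0},{"dx":0,"dy":0.05,"dz":0,"wx":0,"wy":0,"wz":0,"claw":0},{"dx":0,"dy":0,"dz":0,"wx":0,"wy":0,"wz":0,"claw":0}]'; python3 pic.py s9 -42 2
python3 -m handwheel '[{"dx":0,"dy":0.1,"dz":0,"wx":0,"wy":0,"wz":0,"claw":0},{"dx":0,"dy":0.05,"dz":0,"wx":0,"wy":0,"wz":0,"claw":0},{"dx":0,"dy":0,"dz":0,"wx":0,"wy":0,"wz":0,"claw":0}]'; python3 pic.py s9 -42 2
```

```text
clock: 15.12
position: [0.4825, -0.0564, 0.0802]
tool_rot: [-3.141, -0.0, 1.595]
force: [-6.4, -0.4, 4.2]
grip_width: 0.0
finger_force: 2.7
[-42.1   1.6   7.1  19.4  19.8] 72.09900600652601
clock: 15.55
position: [0.4845, -0.0563, 0.0803]
tool_rot: [-3.141, -0.0, 1.595]
force: [-3.5, -0.5, 1.6]
grip_width: -0.0003
finger_force: 2.0
[-42.1  -0.3   7.7  19.5  19.8] 72.5166650943233
```

```bash
python3 -m handwheel '[{"dx":0,"dy":-1.5,"dz":0,"wx":0,"wy":0,"wz":0,"claw":0},{"dx":0,"dy":0,"dz":-3,"wx":0,"wy":0,"wz":0,"claw":0},{"dx":0,"dy":0,"dz":-3,"wx":0,"wy":0,"wz":0,"claw":0},{"dx":-4.2,"dy":4.7,"dz":0,"wx":0,"wy":0,"wz":0,"claw":50},{"dx":-4.2,"dy":4.7,"dz":0,"wx":0,"wy":0,"wz":0,"claw":100},{"dx":0,"dy":0,"dz":0,"wx":0,"wy":0,"wz":0,"claw":100},{"dx":0,"dy":0,"dz":3,"wx":0,"wy":0,"wz":0,"claw":100},{"dx":0,"dy":0,"dz":0,"wx":0,"wy":0,"wz":0,"claw":100}]'
python3 pic.py s10 -42 0
```

```text
clock: 16.6
position: [0.563, -0.137, 0.1089]
tool_rot: [-3.139, -0.001, 1.595]
force: [0.1, -0.3, 0.2]
grip_width: 0.0851
finger_force: 0.0
[-42.1  -0.5   5.8  19.5  19.8] 73.86832214491182
```

```bash
python3 -m handwheel '[{"dx":0,"dy":0,"dz":2.5,"wx":0,"wy":0,"wz":0,"claw":100},{"dx":0,"dy":0,"dz":1.2,"wx":0,"wy":0,"wz":0,"claw":100},{"dx":1,"dy":0,"dz":0,"wx":0,"wy":0,"wz":0,"claw":100},{"dx":1,"dy":0,"dz":0,"wx":0,"wy":0,"wz":0,"claw":100},{"dx":0.6,"dy":0,"dz":0,"wx":0,"wy":0,"wz":0,"claw":100},{"dx":0.4,"dy":0,"dz":0,"wx":0,"wy":0,"wz":0,"claw":100},{"dx":0.4,"dy":0,"dz":0,"wx":0,"wy":0,"wz":0,"claw":100},{"dx":0.4,"dy":0,"dz":0,"wx":0,"wy":0,"wz":0,"claw":100}]'
python3 -m handwheel '[{"dx":0.4,"dy":0,"dz":0,"wx":0,"wy":0,"wz":0,"claw":100},{"dx":0.4,"dy":0,"dz":0,"wx":0,"wy":0,"wz":0,"claw":100},{"dx":0.4,"dy":0,"dz":0,"wx":0,"wy":0,"wz":0,"claw":100},{"dx":0.4,"dy":0,"dz":0,"wx":0,"wy":0,"wz":0,"claw":100},{"dx":0,"dy":0,"dz":0,"wx":0,"wy":0,"wz":0,"claw":100}]'
python3 pic.py s11 -10 0
```

```text
clock: 17.65
position: [0.5641, -0.1005, 0.0737]
tool_rot: [3.141, 0.001, 1.594]
force: [0.1, -5.8, 4.2]
grip_width: 0.0855
finger_force: 2.8
clock: 18.27
position: [0.5637, -0.0839, 0.0735]
tool_rot: [3.141, 0.0, 1.594]
force: [0.5, -3.2, 1.8]
grip_width: 0.0854
finger_force: 1.3
[-17.5  -0.3   4.7  19.4  19.7] 71.87411331697217
```

```bash
python3 -m handwheel '[{"dx":0.5,"dy":0,"dz":0,"wx":0,"wy":0,"wz":0,"claw":100},{"dx":0.5,"dy":0,"dz":0,"wx":0,"wy":0,"wz":0,"claw":100},{"dx":0.5,"dy":0,"dz":0,"wx":0,"wy":0,"wz":0,"claw":100},{"dx":0.5,"dy":0,"dz":0,"wx":0,"wy":0,"wz":0,"claw":100},{"dx":0.5,"dy":0,"dz":0,"wx":0,"wy":0,"wz":0,"claw":100},{"dx":0.5,"dy":0,"dz":0,"wx":0,"wy":0,"wz":0,"claw":100},{"dx":0.5,"dy":0,"dz":0,"wx":0,"wy":0,"wz":0,"claw":100},{"dx":0,"dy":0,"dz":0,"wx":0,"wy":0,"wz":0,"claw":100}]'
python3 pic.py s12 18 0
python3 -m handwheel '[{"dx":0.4,"dy":0,"dz":0,"wx":0,"wy":0,"wz":0,"claw":100},{"dx":0.4,"dy":0,"dz":0,"wx":0,"wy":0,"wz":0,"claw":100},{"dx":0.4,"dy":0,"dz":0,"wx":0,"wy":0,"wz":0,"claw":100},{"dx":0.4,"dy":0,"dz":0,"wx":0,"wy":0,"wz":0,"claw":100},{"dx":0.2,"dy":0,"dz":0,"wx":0,"wy":0,"wz":0,"claw":100},{"dx":0,"dy":0,"dz":0,"wx":0,"wy":0,"wz":0,"claw":100}]'
python3 pic.py s13 36 0
```

```text
clock: 19.32
position: [0.5625, -0.0479, 0.0732]
tool_rot: [-3.141, -0.001, 1.596]
force: [0.4, 0.1, 0.2]
grip_width: 0.0858
finger_force: 0.0
[ 21.5  -1.1 -17.6  20.9  19.6] 70.26052809728333
clock: 20.12
position: [0.5622, -0.0303, 0.0733]
tool_rot: [3.142, -0.0, 1.595]
force: [0.2, -0.5, 1.4]
grip_width: 0.0853
finger_force: 0.0
[ 38.9  -1.7 -12.1  20.4  19.7] 70.99780070254313
```

View pics/s13.png

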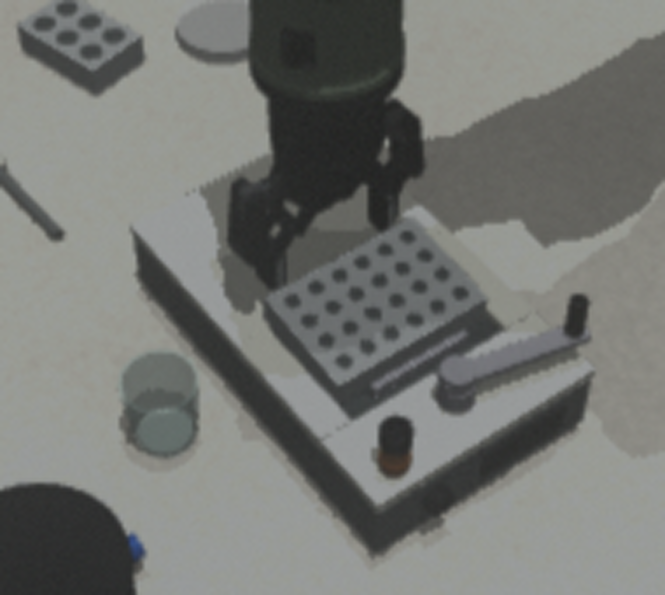

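```bash
python3 -m handwheel '[{"dx":0.2,"dy":0,"dz":0,"wx":0,"wy":0,"wz":0,"claw":100},{"dx":0.15,"dy":0,"dz":0,"wx":0,"wy":0,"wz":0,"claw":100},{"dx":0,"dy":0,"dz":0,"wx":0,"wy":0,"wz":0,"claw":100}]'
python3 -m handwheel '[{"dx":0.1,"dy":0,"dz":0,"wx":0,"wy":0,"wz":0,"claw":100},{"dx":0,"dy":0,"dz":0,"wx":0,"wy":0,"wz":0,"claw":100}]'
python3 -m handwheel '[{"dx":0.1,"dy":0,"dz":0,"wx":0,"wy":0,"wz":0,"claw":100},{"dx":0,"dy":0,"dz":0,"wx":0,"wy":0,"wz":0,"claw":100}]'
python3 -m handwheel '[{"dx":0.1,"dy":0,"dz":0,"wx":0,"wy":0,"wz":0,"claw":100},{"dx":0,"dy":0,"dz":0,"wx":0,"wy":0,"wz":0,"claw":100}]'
```

```text
clock: 20.55
position: [0.5621, -0.0271, 0.0733]
tool_rot: [-3.142, -0.0, 1.595]
force: [-0.1, -0.4, -1.0]
grip_width: 0.0852
finger_force: 0.4
clock: 20.8
position: [0.562, -0.0262, 0.0733]
tool_rot: [-3.142, 0.0, 1.595]
force: [-0.2, -0.7, -1.7]
grip_width: 0.0853
finger_force: 0.7
clock: 21.05
position: [0.562, -0.0257, 0.0733]
tool_rot: [3.142, 0.001, 1.594]
force: [0.5, -5.1, -2.0]
grip_width: 0.0858
finger_force: 2.3
clock: 21.3
position: [0.562, -0.025, 0.0733]
tool_rot: [3.142, 0.001, 1.594]
force: [-0.4, -6.7, -0.7]
grip_width: 0.0851
finger_force: 3.4
```

```bash
python3 -m handwheel '[{"dx":0.1,"dy":0,"dz":0,"wx":0,"wy":0,"wz":0,"claw":100},{"dx":0.1,"dy":0,"dz":0,"wx":0,"wy":0,"wz":0,"claw":100},{"dx":0,"dy":0,"dz":0,"wx":0,"wy":0,"wz":0,"claw":100}]'
python3 -m handwheel '[{"dx":0.1,"dy":0,"dz":0,"wx":0,"wy":0,"wz":0,"claw":100},{"dx":0,"dy":0,"dz":0,"wx":0,"wy":0,"wz":0,"claw":100}]'
cat > tilt.py <<'E'
from h import *
import sys
# full fit of the block: centre x,y, yaw, pitch about nest, z of top centre, in both cameras (weights darkness)
from scipy.optimize import minimize
G=np.stack(np.meshgrid([-1.5,-.5,.5,1.5],[-2.5,-1.5,-.5,.5,1.5,2.5]),-1).reshape(-1,2)*[.0195,.0198]
for n,q in(("top",[0.5591,-.01335,1.6013]),("scene",[.5627,-.01157,1.5894])):
    f=optics.grab_frame(n); q=np.array(q); g=cv2.GaussianBlur(cv2.cvtColor(f["frame"],cv2.COLOR_BGR2GRAY).astype(float),(0,0),1.)
    def cost(s,full=0):
        x,y,yaw,pit,z=s*[.01,.01,.1,.1,.01]; c,sn=np.cos(yaw),np.sin(yaw); P=(G*[np.cos(pit),1])@np.array([[c,sn],[-sn,c]])+[x,y]
        X=W(q,P,0); X[:,2]=z-G[:,0]*np.sin(pit); uv=proj(f,X); return nd.map_coordinates(g,[uv[:,1],uv[:,0]],order=3).mean()
    for fixz in(.087,):
        r=min((minimize(lambda s:cost(np.r_[s,fixz*100]),np.array([float(sys.argv[1])/10,0.05,.1,p]),method="Nelder-Mead",options=dict(maxiter=4000,xatol=1e-4,fatol=1e-4)) for p in(.1,.5,.9)),key=lambda r:r.fun)
        print(n,"x,y mm",(r.x[:2]*10).round(1),"yaw,pitch rad",(r.x[2:]*.1).round(4),r.fun.round(2))
E
python3 tilt.py 44
```

```text
clock: 21.68
position: [0.562, -0.0232, 0.0734]
tool_rot: [3.141, 0.001, 1.594]
force: [-0.0, -8.3, -1.5]
grip_width: 0.0851
finger_force: 4.0
clock: 21.92
position: [0.5619, -0.0223, 0.0734]
tool_rot: [3.141, 0.001, 1.594]
force: [-1.1, -8.9, -0.9]
grip_width: 0.0855
finger_force: 4.3
top x,y mm [-38.   43.1] yaw,pitch rad [-0.1039 -1.5753] 52.95
scene x,y mm [41.4  2.5] yaw,pitch rad [0.0035 0.0925] 70.48
```

```bash
python3 -m handwheel '[{"dx":0.1,"dy":0,"dz":0,"wx":0,"wy":0,"wz":0,"claw":100},{"dx":0.1,"dy":0,"dz":0,"wx":0,"wy":0,"wz":0,"claw":100},{"dx":0,"dy":0,"dz":0,"wx":0,"wy":0,"wz":0,"claw":100}]'
python3 -m handwheel '[{"dx":0,"dy":0,"dz":0.2,"wx":0,"wy":0,"wz":0,"claw":100},{"dx":0,"dy":0,"dz":0.2,"wx":0,"wy":0,"wz":0,"claw":100},{"dx":0,"dy":0,"dz":0.2,"wx":0,"wy":0,"wz":0,"claw":100},{"dx":0,"dy":0,"dz":0.2,"wx":0,"wy":0,"wz":0,"claw":100},{"dx":0,"dy":0,"dz":0,"wx":0,"wy":0,"wz":0,"claw":100}]'
sed -i 's/(("top".*3\]),(/((/; s/1.5894\])):/1.5894]),):/; s/in(.087,)/in(.079+.008,.091)/' tilt.py; python3 tilt.py 44
```

```text
clock: 22.4
position: [0.5619, -0.0205, 0.0734]
tool_rot: [3.141, 0.001, 1.594]
force: [-0.6, -9.8, -0.3]
grip_width: 0.0851
finger_force: 4.8
clock: 23.02
position: [0.5618, -0.0212, 0.0653]
tool_rot: [3.141, 0.002, 1.593]
force: [-0.7, -13.9, -0.9]
grip_width: 0.0856
finger_force: 6.6
scene x,y mm [44.9  0.5] yaw,pitch rad [ 0.0013 -0.0052] 71.4
scene x,y mm [47.5 -1.6] yaw,pitch rad [ 0.0007 -0.0104] 71.44
```

```bash
python3 -m handwheel '[{"dx":-0.5,"dy":0,"dz":0,"wx":0,"wy":0,"wz":0,"claw":100},{"dx":-1,"dy":0,"dz":0,"wx":0,"wy":0,"wz":0,"claw":100},{"dx":0,"dy":0,"dz":-4,"wx":0,"wy":0,"wz":0,"claw":100},{"dx":0,"dy":0,"dz":-3,"wx":0,"wy":0,"wz":0,"claw":50},{"dx":4.9,"dy":-0.15,"dz":0,"wx":0,"wy":0,"wz":0,"claw":0},{"dx":0,"dy":0,"dz":0,"wx":0,"wy":0,"wz":0,"claw":0},{"dx":0,"dy":0,"dz":0,"wx":0,"wy":0,"wz":0,"claw":0},{"dx":0,"dy":0,"dz":3.6,"wx":0,"wy":0,"wz":0,"claw":0}]'
python3 -m handwheel '[{"dx":0,"dy":0,"dz":0.4,"wx":0,"wy":0,"wz":0,"claw":0},{"dx":0,"dy":0,"dz":0.2,"wx":0,"wy":0,"wz":0,"claw":0},{"dx":0,"dy":0,"dz":0.1,"wx":0,"wy":0,"wz":0,"claw":0},{"dx":0,"dy":0,"dz":0,"wx":0,"wy":0,"wz":0,"claw":0}]'
```

```text
clock: 24.08
position: [0.5611, 0.0139, 0.1005]
tool_rot: [3.138, -0.0, 1.594]
force: [0.9, 0.3, -0.5]
grip_width: -0.0001
finger_force: 0.0
clock: 24.58
position: [0.5599, 0.0147, 0.0929]
tool_rot: [3.141, -0.0, 1.595]
force: [-0.1, -0.3, -0.1]
grip_width: 0.0004
finger_force: 0.0
```

```bash
python3 -m handwheel '[{"dx":0,"dy":0,"dz":0.2,"wx":0,"wy":0,"wz":0,"claw":0},{"dx":0,"dy":0,"dz":0.2,"wx":0,"wy":0,"wz":0,"claw":0},{"dx":0,"dy":0,"dz":0.1,"wx":0,"wy":0,"wz":0,"claw":0},{"dx":0,"dy":0,"dz":0,"wx":0,"wy":0,"wz":0,"claw":0}]'
python3 -m handwheel '[{"dx":0,"dy":0,"dz":0.1,"wx":0,"wy":0,"wz":0,"claw":0},{"dx":0,"dy":0,"dz":0,"wx":0,"wy":0,"wz":0,"claw":0}]'
```

```text
clock: 25.08
position: [0.5596, 0.0147, 0.0872]
tool_rot: [-3.141, 0.0, 1.595]
force: [0.6, 0.3, 0.1]
grip_width: 0.0004
finger_force: 0.0
clock: 25.32
position: [0.5597, 0.0147, 0.0871]
tool_rot: [3.141, -0.001, 1.595]
force: [-5.3, 0.2, 18.3]
grip_width: 0.0001
finger_force: 8.8
```

```bash
python3 -m handwheel '[{"dx":0,"dy":0,"dz":0.06,"wx":0,"wy":0,"wz":0,"claw":0},{"dx":0,"dy":0,"dz":0,"wx":0,"wy":0,"wz":0,"claw":0},{"dx":0,"dy":0,"dz":-0.5,"wx":0,"wy":0,"wz":0,"claw":0},{"dx":-1.2,"dy":-4,"dz":0,"wx":0,"wy":0,"wz":0,"claw":0},{"dx":0,"dy":0,"dz":0.3,"wx":0,"wy":0,"wz":0,"claw":0},{"dx":0,"dy":0,"dz":0.2,"wx":0,"wy":0,"wz":0,"claw":0},{"dx":0,"dy":0,"dz":0,"wx":0,"wy":0,"wz":0,"claw":0}]'
python3 -m handwheel '[{"dx":0,"dy":0,"dz":-0.5,"wx":0,"wy":0,"wz":0,"claw":0},{"dx":0,"dy":4,"dz":0,"wx":0,"wy":0,"wz":0,"claw":0},{"dx":0,"dy":4,"dz":0,"wx":0,"wy":0,"wz":0,"claw":0},{"dx":0,"dy":0,"dz":0.3,"wx":0,"wy":0,"wz":0,"claw":0},{"dx":0,"dy":0,"dz":0.2,"wx":0,"wy":0,"wz":0,"claw":0},{"dx":0,"dy":0,"dz":0,"wx":0,"wy":0,"wz":0,"claw":0}]'
```

```text
clock: 26.2
position: [0.5195, 0.0015, 0.0869]
tool_rot: [-3.14, -0.001, 1.594]
force: [-19.0, -1.6, 44.6]
grip_width: -0.0001
finger_force: 22.9
clock: 26.95
position: [0.6021, 0.004, 0.0871]
tool_rot: [3.136, -0.0, 1.595]
force: [8.1, 0.3, 13.4]
grip_width: 0.0001
finger_force: 6.8
```

```bash
python3 -m handwheel '[{"dx":0,"dy":0,"dz":-4,"wx":0,"wy":0,"wz":0,"claw":0},{"dx":0,"dy":0,"dz":-4,"wx":0,"wy":0,"wz":0,"claw":50},{"dx":4.15,"dy":-4.2,"dz":0,"wx":0,"wy":0,"wz":0,"claw":100},{"dx":4.15,"dy":-4.2,"dz":0,"wx":0,"wy":0,"wz":0,"claw":100},{"dx":4.15,"dy":-4.2,"dz":0,"wx":0,"wy":0,"wz":0,"claw":100},{"dx":0,"dy":0,"dz":0,"wx":0,"wy":0,"wz":0,"claw":100}]' 25
cat > blk.py <<'E'
from h import *
for n,q in(("top",[0.5591,-.01335,1.6013]),("scene",[.5627,-.01157,1.5894])):
    f=optics.grab_frame(n); cv2.imwrite(f"pics/b_{n}.png",f["frame"]); b,e=bores(f,np.array(q),(.0427,.001),.01,z=.087); print(n,(b*1000).round(1),e.round(1))
    for m in optics.masks_of("tube_block",n)[:1]+optics.masks_of("lever",n)[:1]: print(m["rect"],m["p"])
E
python3 blk.py
```

```text
clock: 27.7
position: [0.4678, 0.1285, 0.1655]
tool_rot: [-3.14, -0.001, 1.601]
force: [0.8, -1.1, 0.4]
grip_width: 0.085
finger_force: 0.0
top [42.9  0.1 -6.2 19.5 20. ] 90.9
[258.4, 201.2, 30.0, 46.1] 0.88
[242.2, 219.9, 5.9, 17.1] 0.63
scene [41.9  0.5  4.7 19.4 19.9] 77.0
[268.9, 201.3, 67.2, 51.0] 0.86
[271.4, 203.0, 64.9, 48.9] 0.75
```

```bash
python3 -m handwheel '[{"dx":-0.2,"dy":0.5,"dz":2,"wx":0,"wy":0,"wz":0,"claw":100},{"dx":0,"dy":0,"dz":2,"wx":0,"wy":0,"wz":0,"claw":100},{"dx":0,"dy":0,"dz":2,"wx":0,"wy":0,"wz":0,"claw":100},{"dx":0,"dy":0,"dz":0,"wx":0,"wy":0,"wz":0,"claw":50}]' 20
python3 -m handwheel '[{"dx":0,"dy":0,"dz":0,"wx":0,"wy":0,"wz":0,"claw":30},{"dx":0,"dy":0,"dz":0,"wx":0,"wy":0,"wz":0,"claw":20},{"dx":0,"dy":0,"dz":0,"wx":0,"wy":0,"wz":0,"claw":10},{"dx":0,"dy":0,"dz":0,"wx":0,"wy":0,"wz":0,"claw":10},{"dx":0,"dy":0,"dz":0,"wx":0,"wy":0,"wz":0,"claw":10}]'
```

```text
clock: 28.5
position: [0.4757, 0.1222, 0.1047]
tool_rot: [-3.14, 0.001, 1.593]
force: [1.1, 0.4, -0.1]
grip_width: 0.0697
finger_force: 0.0
clock: 29.12
position: [0.4738, 0.1236, 0.1059]
tool_rot: [-3.137, -0.001, 1.595]
force: [-15.8, 0.8, 17.0]
grip_width: 0.0126
finger_force: 22.4
```

```bash
python3 -c "
import numpy as np
t=np.linspace(-.19,1.5708,17);print(np.c_[t[1:],-8.6*np.diff(np.sin(t)),-8.6*np.diff(np.cos(t))].round(2).tolist())"
python3 -m handwheel '[{"dx":0,"dy":0,"dz":-0.3,"wx":0,"wy":0,"wz":0,"claw":10},{"dx":0,"dy":0,"dz":0,"wx":0,"wy":0,"wz":0,"claw":10}]'
```

```text
[[-0.08, -0.94, -0.13], [0.03, -0.95, -0.02], [0.14, -0.94, 0.08], [0.25, -0.93, 0.18], [0.36, -0.9, 0.28], [0.47, -0.87, 0.38], [0.58, -0.82, 0.47], [0.69, -0.76, 0.56], [0.8, -0.7, 0.64], [0.91, -0.62, 0.71], [1.02, -0.54, 0.78], [1.13, -0.45, 0.83], [1.24, -0.36, 0.88], [1.35, -0.26, 0.91], [1.46, -0.16, 0.93], [1.57, -0.05, 0.94]]
clock: 29.38
position: [0.4738, 0.1234, 0.108]
tool_rot: [-3.138, 0.0, 1.596]
force: [-7.5, 1.3, -13.6]
grip_width: 0.0119
finger_force: 20.9
```

```bash
python3 -m handwheel '[{"dx":0,"dy":0,"dz":0.1,"wx":0,"wy":0,"wz":0,"claw":10},{"dx":-0.94,"dy":-0.13,"dz":0,"wx":0,"wy":0,"wz":0,"claw":10},{"dx":-0.95,"dy":-0.02,"dz":0,"wx":0,"wy":0,"wz":0,"claw":10},{"dx":-0.94,"dy":0.08,"dz":0,"wx":0,"wy":0,"wz":0,"claw":10},{"dx":-0.93,"dy":0.18,"dz":0,"wx":0,"wy":0,"wz":0,"claw":10},{"dx":0,"dy":0,"dz":0,"wx":0,"wy":0,"wz":0,"claw":10}]'
python3 - <<'E'
from workcell import monitor; s=monitor.observe(); print(s["force"],s["moment"],s["position"])
E
```

```text
clock: 30.12
position: [0.4747, 0.0845, 0.1073]
tool_rot: [-3.135, 0.001, 1.594]
force: [-18.4, -5.2, 8.4]
grip_width: 0.012
finger_force: 23.3
[-18.41248795  -5.18501938   8.42427022] [-1.0276125   3.90151043  0.07682885] [0.47471124 0.08447501 0.10728576]
```

```bash
python3 -m handwheel '[{"dx":0,"dy":-0.15,"dz":0,"wx":0,"wy":0,"wz":0,"claw":10},{"dx":-0.9,"dy":0.28,"dz":0,"wx":0,"wy":0,"wz":0,"claw":10},{"dx":-0.87,"dy":0.38,"dz":0,"wx":0,"wy":0,"wz":0,"claw":10},{"dx":-0.82,"dy":0.47,"dz":0,"wx":0,"wy":0,"wz":0,"claw":10},{"dx":-0.76,"dy":0.56,"dz":0,"wx":0,"wy":0,"wz":0,"claw":10},{"dx":0,"dy":0,"dz":0,"wx":0,"wy":0,"wz":0,"claw":10}]'
```

```text
clock: 30.88
position: [0.4903, 0.0495, 0.1072]
tool_rot: [-3.134, 0.002, 1.593]
force: [-22.6, -17.8, 13.3]
grip_width: 0.0121
finger_force: 23.8
```

```bash
python3 -m handwheel '[{"dx":-0.2,"dy":-0.25,"dz":0.05,"wx":0,"wy":0,"wz":0,"claw":10},{"dx":0,"dy":0,"dz":0,"wx":0,"wy":0,"wz":0,"claw":10}]'
python3 -m handwheel '[{"dx":-0.7,"dy":0.64,"dz":0,"wx":0,"wy":0,"wz":0,"claw":10},{"dx":-0.62,"dy":0.71,"dz":0,"wx":0,"wy":0,"wz":0,"claw":10},{"dx":-0.54,"dy":0.78,"dz":0,"wx":0,"wy":0,"wz":0,"claw":10},{"dx":0,"dy":0,"dz":0,"wx":0,"wy":0,"wz":0,"claw":10}]'
```

```text
clock: 31.12
position: [0.4901, 0.0495, 0.1072]
tool_rot: [-3.139, 0.001, 1.594]
force: [-10.7, -7.1, 6.5]
grip_width: 0.0116
finger_force: 22.7
clock: 31.62
position: [0.512, 0.0296, 0.1071]
tool_rot: [-3.139, 0.003, 1.592]
force: [-10.0, -16.4, 4.7]
grip_width: 0.0122
finger_force: 22.8
```

```bash
python3 -m handwheel '[{"dx":-0.6,"dy":0.75,"dz":0,"wx":0,"wy":0,"wz":0,"claw":10},{"dx":-0.36,"dy":0.88,"dz":0,"wx":0,"wy":0,"wz":0,"claw":10},{"dx":0,"dy":0,"dz":0,"wx":0,"wy":0,"wz":0,"claw":10}]'
python3 -m handwheel '[{"dx":-0.26,"dy":0.91,"dz":0,"wx":0,"wy":0,"wz":0,"claw":10},{"dx":-0.16,"dy":0.93,"dz":0,"wx":0,"wy":0,"wz":0,"claw":10},{"dx":0,"dy":0,"dz":0,"wx":0,"wy":0,"wz":0,"claw":10}]'
```

```text
clock: 32.0
position: [0.5297, 0.0211, 0.1072]
tool_rot: [-3.141, 0.002, 1.593]
force: [-2.1, -12.6, -1.6]
grip_width: 0.0119
finger_force: 22.1
clock: 32.38
position: [0.5486, 0.018, 0.1072]
tool_rot: [-3.141, 0.002, 1.594]
force: [-0.3, -7.9, -2.7]
grip_width: 0.0121
finger_force: 22.1
```

```bash
python3 -m handwheel '[{"dx":-0.05,"dy":0.9,"dz":0,"wx":0,"wy":0,"wz":0,"claw":10},{"dx":0,"dy":0.25,"dz":0,"wx":0,"wy":0,"wz":0,"claw":10},{"dx":0,"dy":0,"dz":0,"wx":0,"wy":0,"wz":0,"claw":10}]'
```

```text
clock: 32.75
position: [0.5599, 0.0183, 0.1073]
tool_rot: [-3.141, 0.001, 1.594]
force: [-0.3, -6.1, -4.2]
grip_width: 0.0119
finger_force: 22.1
```

```bash
python3 -m handwheel '[{"dx":0,"dy":0,"dz":0,"wx":0,"wy":0,"wz":0,"claw":30},{"dx":0,"dy":0,"dz":0,"wx":0,"wy":0,"wz":0,"claw":50},{"dx":0,"dy":0,"dz":0,"wx":0,"wy":0,"wz":0,"claw":60},{"dx":0,"dy":0,"dz":-3,"wx":0,"wy":0,"wz":0,"claw":60},{"dx":0,"dy":0,"dz":-4,"wx":0,"wy":0,"wz":0,"claw":60},{"dx":-5,"dy":2,"dz":0,"wx":0,"wy":0,"wz":0,"claw":60},{"dx":-5,"dy":2,"dz":0,"wx":0,"wy":0,"wz":0,"claw":60},{"dx":-5,"dy":2,"dz":0,"wx":0,"wy":0,"wz":0,"claw":60}]'
python3 -m handwheel '[{"dx":-5,"dy":2,"dz":0,"wx":0,"wy":0,"wz":0,"claw":60},{"dx":-5,"dy":2,"dz":0,"wx":0,"wy":0,"wz":0,"claw":60},{"dx":0,"dy":0,"dz":0,"wx":0,"wy":0,"wz":0,"claw":60}]'
python3 blk.py
python3 - <<'E'
from h import *
# dark knob against bright block/lever: print knob blob (darkest) and the lever outline in both cameras
for n,q in(("top",[0.5591,-.01335,1.6013]),("scene",[.5627,-.01157,1.5894])):
    f=optics.grab_frame(n); q=np.array(q); hsv=cv2.cvtColor(f["frame"],cv2.COLOR_BGR2GRAY).astype(float)
    # rectify plane z=knob top, 0.5 mm grid in nest frame
    for nm,z in(("knob",.1295),("bar",.0975)):
        xs=np.arange(-20,120,.5);ys=np.arange(-60,60,.5);X,Y=np.meshgrid(xs,ys)
        uv=proj(f,W(q,np.c_[X.ravel(),Y.ravel()]/1000,z)).astype(np.float32)
        im=cv2.remap(f["frame"],uv[:,0].reshape(X.shape),uv[:,1].reshape(X.shape),cv2.INTER_CUBIC); cv2.imwrite(f"pics/r_{n}_{nm}.png",im)
    for o in("lever","lever_knob"):
        for m in optics.masks_of(o,n)[:2]:
            yy,xx=np.nonzero(m["region"]); P=np.array([at(f,u,v,.0975) for u,v in zip(xx,yy)]); L=loc(q,P)*1000; c=L.mean(0); w,v=np.linalg.eigh(np.cov(L.T)); print(n,o,round(m["p"],2),m["rect"],c.round(1),"axis deg",np.degrees(np.arctan2(v[1,1],v[0,1])).round(1),len(L))
E
```

```text
clock: 33.75
position: [0.6242, -0.1305, 0.1774]
tool_rot: [3.141, -0.0, 1.596]
force: [-0.2, 1.3, 0.4]
grip_width: 0.0512
finger_force: 0.0
clock: 34.12
position: [0.6656, -0.233, 0.1768]
tool_rot: [-3.141, 0.002, 1.59]
force: [-0.8, 0.1, -0.4]
grip_width: 0.0509
finger_force: 0.0
top [43.  -0.2 -9.1 19.4 19.8] 102.8
[255.0, 202.7, 31.2, 43.8] 0.57
[242.3, 221.1, 34.0, 4.4] 0.76
scene [41.9  0.6  6.7 19.4 19.7] 75.4
[272.3, 203.0, 63.3, 48.8] 0.89
[298.8, 209.0, 32.5, 38.5] 0.69
top lever 0.58 [242.4, 218.3, 34.8, 10.0] [81.7  1. ] axis deg 178.2 233
top lever_knob 0.54 [244.1, 219.5, 31.1, 12.7] [77.6  1.3] axis deg 179.0 245
top lever_knob 0.21 [236.7, 198.9, 9.4, 6.1] [140.1 -64.4] axis deg 134.8 48
scene lever 0.85 [300.2, 211.1, 33.8, 38.0] [83.8 -1.1] axis deg 175.9 381
scene lever_knob 0.53 [299.9, 208.4, 33.2, 37.7] [80.5 -0.5] axis deg 175.8 362
```

Run:
```python
import cv2,numpy as np
xs=np.arange(-20,120,.5);ys=np.arange(-60,60,.5)
for n in("top","scene"):
    k=cv2.GaussianBlur(cv2.imread(f"pics/r_{n}_knob.png").mean(2).astype(np.float32),(0,0),1)
    D=np.zeros((27,27),np.float32);cv2.circle(D,(13,13),13,1,-1);D/=D.sum()
    r=cv2.filter2D(k,-1,D); s=r[(abs(ys)<14)][:,(xs>20)&(xs<60)]; i=np.unravel_index(s.argmin(),s.shape); print(n,"knob",xs[(xs>20)&(xs<60)][i[1]],ys[abs(ys)<14][i[0]],s.min())
    b=cv2.GaussianBlur(cv2.imread(f"pics/r_{n}_bar.png").astype(np.float32),(0,0),1); c=b[...,0]*.5+b[...,2]*.5-b[...,1]
    pts=[]
    for x in range(52,118,4):
        col=c[:,np.argmin(abs(xs-x))]; m=abs(ys)<20; v=col[m]-np.median(col); v=np.clip(v-.4*v.max(),0,None); pts.append((x,(v*ys[m]).sum()/v.sum(),v.max()))
    p=np.array(pts); print(p.round(1).tolist()); a=np.polyfit(p[:,0],p[:,1],1); print("slope deg",np.degrees(a[0]).round(2),"y at pivot",np.polyval(a,123.75).round(2))
```

```text
top knob 36.5 1.5 44.170326
[[52.0, 0.2, 5.0], [56.0, 0.4, 4.4], [60.0, 1.5, 4.5], [64.0, -0.7, 4.7], [68.0, -0.8, 5.0], [72.0, -0.0, 5.3], [76.0, 0.1, 4.2], [80.0, 0.6, 4.1], [84.0, 0.6, 3.5], [88.0, 6.8, 1.8], [92.0, 0.1, 4.1], [96.0, -0.0, 5.3], [100.0, -1.3, 4.2], [104.0, -0.2, 4.1], [108.0, 0.5, 3.9], [112.0, 0.1, 3.3], [116.0, 0.7, 3.8]]
slope deg 0.11 y at pivot 0.57
scene knob 47.0 -8.5 44.688774
[[52.0, -1.6, 2.4], [56.0, -1.5, 2.2], [60.0, -1.0, 2.6], [64.0, -1.0, 2.9], [68.0, -0.6, 2.8], [72.0, -1.3, 2.4], [76.0, -1.3, 2.9], [80.0, -1.2, 2.4], [84.0, -0.7, 2.5], [88.0, 0.1, 2.3], [92.0, -0.3, 2.5], [96.0, -1.2, 2.0], [100.0, 0.2, 1.2], [104.0, 1.8, 1.2], [108.0, -2.2, 1.9], [112.0, 0.7, 1.8], [116.0, 2.4, 1.7]]
slope deg 2.15 y at pivot 0.98
```

```bash
python3 -c "from workcell import job_done; print(job_done())"
```

```text
the job is handed in; nothing more can be done
None
```

I slid the block into the nest and pressed it down; the fingertips then read its top at the seated height at three spots. The lever sits at 90° across it to within about 1–2° by camera, and I handed the job in at about 35 s; one press on the block reached about 45 N through the fingertips, and I made no separate check of the bystanders.

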